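# Hang the tall tasting cup to drain

### The arm

A 6-joint arm with a two-finger parallel gripper is mounted at the origin on the work surface. World frame = base frame: x ahead of the robot, y to its left, z up, the work surface at z = 0. Lengths are in m, angles in rad, forces in N, time in s.
With the tool pointing down it reaches from about 0.325 to 0.925 m from the base axis. Payload 3.1 kg.
Tool frame: the origin (TCP) lies at the very end of the fingers, on their centre line; the grasp point (between the pads) lies 19 mm behind it; z points along the fingers, y is the direction in which the jaws open and shut (so a half turn about z gives the same grasp; the last joint's range is limited). The gripper opens to 85 mm and grips with 20 to 120 N. Pads are 22 mm wide; open, the fingers measure 114 mm over their backs; the gripper's body (76 mm by 85 mm) begins 54 mm behind the grasp point. The pads swing forward as they close: fully open they stand 13 mm farther back than shut.
Start: joints at [1.17, 0.217, 1.613, -0, 1.311, -0.112], TCP at [0.178, 0.599, 0.211] pointing down, gripper open.
Joint ranges: [-2.75, 2.75], [-0.78, 2.1], [0.31, 2.55], [-1.13, 4.27], [0.13, 2.63], [-2.58, 2.58]. Speed limits (rad/s): [2.79, 2.79, 3.14, 3.14, 3.14, 3.14].

### API

Orientations are given as a unit quaternion [w, x, y, z].
In Python, from rig import get_state, snapshot, finish_job gives the robot as it stands.
- The arm moves only by the tool drive_tool, never from a script. Its argument "commands" is text: rows parted by semicolons, each of 7 numbers parted by spaces: the shift along the tool's x, y, z in m, then the turn, a rotation vector about the tool's x, y, z in units of 6 degrees (1.0 is 6 degrees), then the finger opening in m, from 0 to 0.0854. In form: dx dy dz wx wy wz jaw; .... A call has 1 to 20 rows; each row is the pose to reach, as a shift and turn from the pose commanded when the call began, along the tool's axes at that moment; what a row does not reach only later rows make up. A row lasts 1/8 s, in which the tool goes at most 62.5 mm and 10.7 degrees, less where a joint would pass 70% of its speed; a pose out of reach is approached as far as the arm can. A call with a gripper value outside its range is refused whole. The fingers move at their own pace and stop on an object; the grip force is fixed at half the most. Time passes only in rows, so rows that repeat a pose let the fingers close. It gives the time, the measured TCP pose, the force and the opening at its end, in the units of the state.
- get_state(): the state, without advancing time (a new reading comes with each control period).
- snapshot(name): name is "scene" or "top" or "wrist"; returns a dict with "frame" (384x512x3 uint8, red, green, blue), "range_z" (384x512 float32, m along the optical axis (not along the pixel's ray), 0 where there is no reading), "fovy" (degrees; the focal length in pixels is half the picture's height over the tangent of half this angle, whatever the lens; pixels are square), "cx", "cy" (the principal point, pixels), "R" (3x3) and "t" (3): a world point X has camera coordinates R X + t; the wrist camera has in their place "mount" (4x4, takes a point from camera to tool coordinates, whose origin is the TCP and whose axes are the flange's). Camera axes: x right, y down, z forward; pixel columns grow to the right and rows downward; lengths in m; the calibration is good to about 2 mm. A picture is of the moment at which its call begins: read the wrist's pose just before it.
- finish_job(): hands the job in, once; it reports no verdict.
The state is a dict: "t": time; "q": joint angles; "dq": joint speeds; "joint_torque": joint torques, N m; "ee_pos": TCP position; "eef_rot": TCP orientation; "ft_force": force on the tool from outside, world axes, zero at the start; "torque": the same for the moment, N m; "width": finger opening in m.
Only numpy, scipy, OpenCV 4.12 (cv2) and the standard library are available. Lean on these libraries where they do the work, as an engineer would, in place of code of your own. Each camera call takes 0.05 s, during which the arm holds its last target. There are 200 camera calls.

### The job

Hang the tall straight-sided tasting cup, mouth-down as it stands on the rubber mat, on the taller of the two empty draining pegs, so that the peg goes up inside it and the cup's floor rests on the peg's tip. Let it down gently, do not drop it, and leave it hanging still.

Things in the scene. Friction and masses are not known exactly. Their poses are not given: they have to be found in the camera images.
- cup: Tall tasting cup, white ceramic, straight-sided, no handle: 64 mm outside and 57 mm inside diameter, 92 mm high, 0.2 kg. Stands mouth-down on a 3 mm dark rubber mat. Origin: centre of the mouth (lower rim); z up to the closed end. Yaw does not matter. Beside it, also mouth-down, are a cup of the same diameter but only 58 mm high, and a tapering bowl 84 mm across, 55 mm high.
- cup_floor (a point): Centre of the cup's inner floor, on the cup's axis 86 mm from its mouth (the floor is 6 mm thick). It should come to rest on the peg's tip.
- tall_stand: Fixed stand: dark round steel base, 100 mm diameter, 10 mm thick, with one round-ended steel rod, 12 mm diameter. The rod rises 22 mm to +x of the base's centre and leans 18 degrees from vertical to the stand's -x (roughly to the robot). Origin: centre of the base's underside; z up. A second stand has a peg only 72 mm high; a third already carries a short cup.
- tall_tip (a point): Topmost point of the taller peg's round end, 140 mm above the work surface and about 18 mm on the -x side of the centre of the tall stand. Axes as the stand's.
Mind the look-alikes: they are no part of the job. What is shaped like the cup but red or yellow is not meant.

How it is judged:
At the end, for the whole second after the job is handed in: The tall cup hangs released and at rest on the taller peg, closed end up and within 28 degrees of vertical; the tip is inside it, within 10 mm of its inner floor along its axis and within 32 mm of that floor's centre; the mouth's centre is over 30 mm above the work surface (z of tall_tip in the frame of cup_floor above -0.01 m and distance between tall_tip and cup_floor below 0.032 m and angle between cup's own z axis and vertical below 0.5 rad and height (world z) of cup above 0.03 m and linear speed of cup below 0.02 m/s and angular speed of cup below 0.2 rad/s); the robot touches nothing.
It fails at once if the cup is dropped: it moves faster than 0.7 m/s (a fall of about 25 mm) while no finger touches it (linear speed of cup above 0.7 m/s and contact force between the fingers and cup below 0.05 N).
It also fails if it takes over 35 s, if anything falls off the work surface, if the arm or the gripper's body presses on something with over 40 N, if the wrist force passes 120 N, or if a joint passes its speed limit or range.

## Working session

There is one attempt and no reset: what is moved stays moved. The work goes in short steps, Python scripts to look and compute and a tool call to move; the robot and the scene stay as the last step left them, time stands still between calls to the robot, and variables do not carry over. Pictures are saved under pics/ and viewed, about 8 in all and at most 12, crops included, and the job is handed in when it is done.

Besides the shell and the picture viewer there is one more tool, called after "Request:" as name(argument=value, ...), one argument or row to a line, values as JSON. drive_tool: Moves the arm, as the interface text tells. Its arguments: {"type":"object","properties":{"commands":{"type":"string"}},"required":["commands"]}

```bash
mkdir -p pics; ls; cat > h.py <<'E'
import numpy as np, cv2
from rig import get_state, snapshot, finish_job
from scipy.spatial.transform import Rotation as Rn
def cam(s):
    f=s["frame"].shape[0]/2/np.tan(np.radians(s["fovy"])/2); return f,s["cx"],s["cy"]
def pose(st):
    w,x,y,z=st["eef_rot"]; return Rn.from_quat([x,y,z,w]).as_matrix(),np.array(st["ee_pos"])
def extr(s,st=None):
    "camera->world rotation and centre"
    if "mount" in s:
        R,p=pose(st); M=np.array(s["mount"]); return R@M[:3,:3], R@M[:3,3]+p
    R=np.array(s["R"]); return R.T, -R.T@np.array(s["t"])
def ray(s,u,v,st=None):
    f,cx,cy=cam(s); A,c=extr(s,st); return c, A@np.array([(u-cx)/f,(v-cy)/f,1.])
def onplane(s,u,v,z,st=None):
    c,d=ray(s,u,v,st); return c+d*(z-c[2])/d[2]
def cloud(s,st=None):
    f,cx,cy=cam(s); A,c=extr(s,st); z=s["range_z"]; v,u=np.indices(z.shape)
    P=np.stack([(u-cx)/f*z,(v-cy)/f*z,z],-1)@A.T+c; P[z==0]=np.nan; return P
def save(n,im): cv2.imwrite(f"pics/{n}.png",im[...,::-1])
E
python3 - <<'E'
from h import *
import pickle
st=get_state(); print({k:np.round(v,3) for k,v in st.items()})
a=snapshot("scene"); b=snapshot("top")
for s in(a,b): print(s["fovy"],s["cx"],s["cy"],extr(s)[1].round(3),extr(s)[0][:,2].round(2))
pickle.dump((a,b),open("ab.pkl","wb"))
save("scene0",a["frame"]);save("top0",b["frame"])
E
```

```text
pics
{'t': np.float64(0.0), 'q': array([ 1.17 ,  0.218,  1.615,  0.   ,  1.311, -0.112]), 'dq': array([ 0.   , -0.   , -0.001, -0.   ,  0.001,  0.002]), 'joint_torque': array([-1.0000e-03, -3.9685e+01, -3.0385e+01, -0.0000e+00,  1.0000e-02,
        0.0000e+00]), 'ee_pos': array([0.178, 0.598, 0.21 ]), 'eef_rot': array([-0.   ,  0.144,  0.99 , -0.001]), 'ft_force': array([-0.977,  0.893,  0.549]), 'torque': array([-0.003, -0.024, -0.01 ]), 'width': np.float64(0.085)}
49.43605673587159 252.88847676164158 188.49762332460477 [0.922 0.05  0.865] [-0.53 -0.05 -0.85]
44.34822242386922 258.920447790179 206.39648695692458 [0.31  0.013 1.107] [ 0.15 -0.   -0.99]
```

View pics/scene0.png

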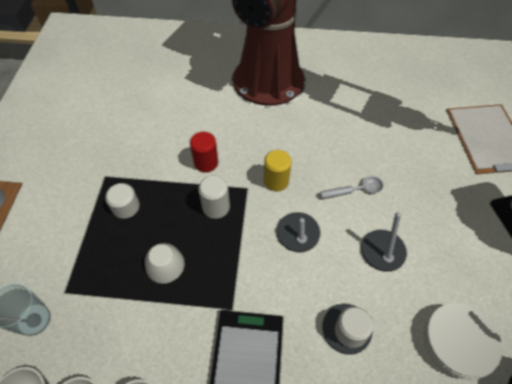

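View pics/top0.png

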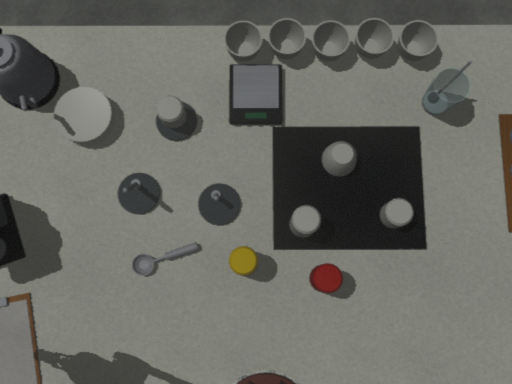

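Scene view: on the mat are the tall cup (214,197), short cup (123,200) and bowl (165,263). Of the pegs, the tall one is at (395,235), the short one at (300,231), and the occupied one at (350,327). 
Top view: tall cup (305,221), short cup (397,213), bowl (340,158), red (326,278) and yellow (243,261) cups as decoys. The tall peg's base is at (138,193) and the short peg's at (219,204).

```bash
cat > m1.py <<'E'
from h import *
import pickle
a,b=pickle.load(open("ab.pkl","rb"))
def isect(r1,r2):
    (c1,d1),(c2,d2)=r1,r2; d1=d1/np.linalg.norm(d1); d2=d2/np.linalg.norm(d2)
    s=np.linalg.lstsq(np.stack([d1,-d2],1),c2-c1,rcond=None)[0]
    p,q=c1+s[0]*d1,c2+s[1]*d2; return (p+q)/2,np.linalg.norm(p-q)
for n,s,boxes in(("scene",a,dict(tall=(190,170,240,225),short=(100,178,145,225),bowl=(140,238,190,288),peg=(360,205,410,272))),
                 ("top",b,dict(tall=(285,200,328,242),short=(378,194,420,235),bowl=(318,135,362,180),peg=(112,168,185,220)))):
    P=cloud(s)
    for k,(x0,y0,x1,y1) in boxes.items():
        Q=P[y0:y1,x0:x1].reshape(-1,3); Q=Q[~np.isnan(Q[:,0])]
        zt=np.percentile(Q[Q[:,2]>0.02,2],97); T=Q[Q[:,2]>zt-0.006]
        print(n,k,"ztop",zt.round(3),Q[:,2].max().round(3),"top pts",len(T),T.mean(0).round(3),"mid",((T.max(0)+T.min(0))/2).round(3))
f=cv2.resize(a["frame"][160:290,180:440],None,fx=3,fy=3,interpolation=cv2.INTER_CUBIC)
g=cv2.resize(b["frame"][150:260,95:345],None,fx=3,fy=3,interpolation=cv2.INTER_CUBIC)
w=max(f.shape[1],g.shape[1]); im=np.zeros((f.shape[0]+g.shape[0],w,3),np.uint8); im[:f.shape[0],:f.shape[1]]=f; im[f.shape[0]:,:g.shape[1]]=g
im=cv2.resize(im,None,fx=.8,fy=.8); print(im.shape); save("crop1",im)
E
python3 m1.py
```

```text
scene tall ztop 0.097 0.1 top pts 492 [ 0.443 -0.088  0.095] mid [ 0.441 -0.089  0.095]
scene short ztop 0.064 0.066 top pts 456 [ 0.464 -0.301  0.061] mid [ 0.463 -0.302  0.062]
scene bowl ztop 0.06 0.062 top pts 469 [ 0.599 -0.178  0.058] mid [ 0.598 -0.179  0.058]
scene peg ztop 0.14 0.143 top pts 33 [0.5   0.294 0.138] mid [0.499 0.295 0.138]
top tall ztop 0.098 0.1 top pts 530 [ 0.44  -0.09   0.095] mid [ 0.442 -0.089  0.096]
top short ztop 0.063 0.066 top pts 487 [ 0.461 -0.303  0.06 ] mid [ 0.461 -0.303  0.062]
top bowl ztop 0.06 0.064 top pts 372 [ 0.596 -0.179  0.057] mid [ 0.596 -0.18   0.059]
top peg ztop 0.141 0.142 top pts 22 [0.497 0.293 0.138] mid [0.498 0.294 0.139]
(576, 624, 3)
```

View pics/crop1.png

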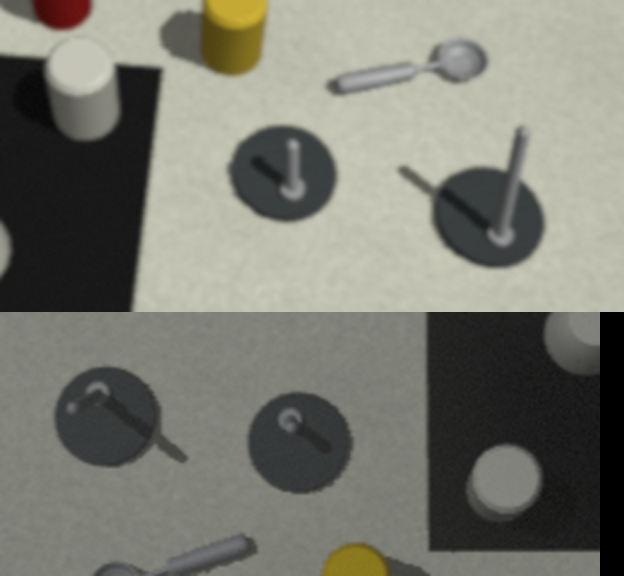

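Crop confirms the choice. The white tall cup is on the mat corner, with its top at z≈0.095 in both views (expected 0.095). The tall leaning peg's tip reads z≈0.14 in both views. Next: the rod's lean direction, the neighbours' clearance, and the first move.

```bash
cat >> h.py <<'E'
def tomove(st,p,z,y):
    "shift (tool axes) and turn (6 deg units) from state to TCP p, tool z-axis z, jaw axis y"
    R,p0=pose(st); z=np.array(z,float); z/=np.linalg.norm(z); y=np.array(y,float); y-=z*(y@z); y/=np.linalg.norm(y)
    T=np.stack([np.cross(y,z),y,z],1); w=Rn.from_matrix(R.T@T).as_rotvec()/np.radians(6)
    return (R.T@(np.array(p)-p0)).round(4), w.round(3)
E
cat > m2.py <<'E'
from h import *
import pickle
a,b=pickle.load(open("ab.pkl","rb"))
for s in(a,b):
    P=cloud(s).reshape(-1,3); P=P[~np.isnan(P[:,0])]
    m=(np.hypot(P[:,0]-.51,P[:,1]-.29)<.07)
    Q=P[m&(P[:,2]>.03)]; c=Q.mean(0); d=np.linalg.svd(Q-c)[2][0]; d*=np.sign(d[2])
    B=P[m&(P[:,2]>.006)&(P[:,2]<.014)]
    print("rod",len(Q),"dir",d.round(3),"lean",np.degrees(np.arccos(d[2])).round(1),"az",np.degrees(np.arctan2(d[1],d[0])).round(1),"at z=.134",(c+d*(.134-c[2])/d[2]).round(4),"z=.01",(c+d*(.01-c[2])/d[2]).round(4))
    if len(B): print("base mid",((B.max(0)+B.min(0))/2).round(3),(B.max(0)-B.min(0)).round(3))
    H=P[(P[:,2]>.03)&(P[:,0]>.2)&(np.hypot(P[:,0]-.442,P[:,1]+.089)<.2)&(np.hypot(P[:,0]-.442,P[:,1]+.089)>.045)]
    k=np.argmin(np.hypot(H[:,0]-.442,H[:,1]+.089)); print("nearest other",H[k].round(3))
st=get_state()
print(tomove(st,[.442,-.089,.21],[0,0,-1],[0,1,0]))
print(tomove(st,[.442,.25,.21],[0,0,-1],[0,1,0]))
E
python3 m2.py
```

```text
rod 258 dir [-0.304 -0.084  0.949] lean 18.4 az -164.5 at z=.134 [0.5019 0.2937 0.134 ] z=.01 [0.5417 0.3047 0.01  ]
base mid [0.506 0.3   0.01 ] [0.121 0.1   0.008]
nearest other [ 0.344 -0.116  0.066]
rod 81 dir [-0.308 -0.057  0.95 ] lean 18.3 az -169.5 at z=.134 [0.4993 0.2917 0.134 ] z=.01 [0.5395 0.2992 0.01  ]
base mid [0.51  0.294 0.01 ] [0.114 0.109 0.008]
nearest other [ 0.345 -0.126  0.052]
(array([-0.4492, -0.5836,  0.0012]), array([-0.02 , -0.005, -2.758]))
(array([-0.3526, -0.2587,  0.0006]), array([-0.02 , -0.005, -2.758]))
```

Request:
drive_tool(
  commands="-0.353 -0.259 0 0 0 -2.5 0.0854;-0.353 -0.259 0 0 0 -4.9 0.0854;-0.353 -0.259 0 0 0 -4.9 0.0854;-0.353 -0.259 0 0 0 -4.9 0.0854;-0.353 -0.259 0 0 0 -4.9 0.0854;-0.353 -0.259 0 0 0 -4.9 0.0854;-0.353 -0.259 0 0 0 -4.9 0.0854;-0.449 -0.584 0 0 0 -4.9 0.0854;-0.449 -0.584 0 0 0 -4.9 0.0854;-0.449 -0.584 0 0 0 -4.9 0.0854;-0.449 -0.584 0 0 0 -4.9 0.0854;-0.449 -0.584 0 0 0 -4.9 0.0854;-0.449 -0.584 0 0 0 -4.9 0.0854;-0.449 -0.584 0 0 0 -4.9 0.0854;-0.449 -0.584 0 0 0 -4.9 0.0854",
)

```text
t: 1.98
ee_pos: [0.4417, -0.0879, 0.2109]
eef_rot: [-0.0, -0.112, 0.994, 0.001]
ft_force: [-0.0, -0.3, 0.8]
width: 0.0858
```

```bash
cat > m3.py <<'E'
from h import *
st=get_state(); s=snapshot("wrist"); save("wrist1",s["frame"])
P=cloud(s,st); print("valid",np.isfinite(P[...,0]).mean(), extr(s,st)[1].round(3))
m=(np.abs(P[...,2]-.095)<.012)&(np.hypot(P[...,0]-.442,P[...,1]+.089)<.06)
Q=P[m]; print(len(Q),Q[:,2].mean().round(4),Q.min(0).round(4),Q.max(0).round(4),((Q.min(0)+Q.max(0))/2).round(4))
hsv=cv2.cvtColor(s["frame"],cv2.COLOR_RGB2HSV)
print(tomove(st,[.442,-.089,.043],[0,0,-1],[-.225,.974,0]))
if len(Q):
    (c,r),=[cv2.minEnclosingCircle(Q[:,:2].astype(np.float32))]; print("circle",np.round(c,4),round(r,4))
E
python3 m3.py
```

```text
valid 0.9960174560546875 [ 0.371 -0.104  0.373]
3002 0.0938 [ 0.4091 -0.1207  0.083 ] [ 0.4721 -0.058   0.0971] [ 0.4406 -0.0894  0.09  ]
(array([-0.0002, -0.0014,  0.1679]), array([ 0.011, -0.006, -0.026]))
circle [ 0.4408 -0.0893] 0.032
```

View pics/wrist1.png

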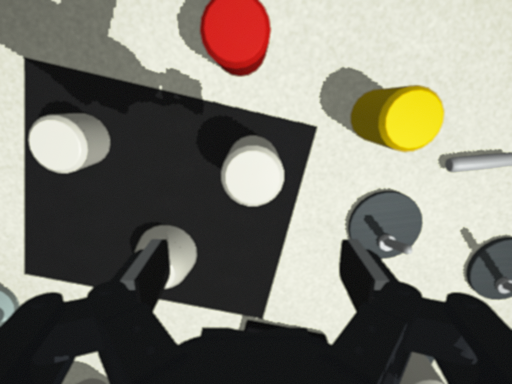

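The wrist view shows the white tall cup at (252,175), between the jaws. Its circle centre is (0.441,-0.089) with radius 32 mm and top 0.095, so all three views agree. Descending and gripping.

Request:
drive_tool(
  commands="0.001 -0.0015 0.05 0 0 0 0.0854;0.001 -0.0015 0.09 0 0 0 0.0854;0.001 -0.0015 0.13 0 0 0 0.0854;0.001 -0.0015 0.15 0 0 0 0.0854;0.001 -0.0015 0.168 0 0 0 0.0854;0.001 -0.0015 0.168 0 0 0 0.0854;0.001 -0.0015 0.168 0 0 0 0.0854;0.001 -0.0015 0.168 0 0 0 0.055;0.001 -0.0015 0.168 0 0 0 0.055;0.001 -0.0015 0.168 0 0 0 0.055;0.001 -0.0015 0.168 0 0 0 0.055;0.001 -0.0015 0.168 0 0 0 0.055;0.001 -0.0015 0.168 0 0 0 0.055;0.001 -0.0015 0.168 0 0 0 0.055",
)

```text
t: 3.78
ee_pos: [0.4426, -0.0903, 0.0451]
eef_rot: [0.001, -0.112, 0.994, -0.0]
ft_force: [-2.2, 2.0, 6.0]
width: 0.0621
```

Request:
drive_tool(
  commands="0 0 -0.01 0 0 0 0.055;0 0 -0.03 0 0 0 0.055;0 0 -0.06 0 0 0 0.055;0 0 -0.1 0 0 0 0.055;0 0 -0.14 0 0 0 0.055;0 0 -0.175 0 0 0 0.055;0 0 -0.175 0 0 0 0.055;0 0 -0.175 0 0 0 0.055",
)

```text
t: 4.78
ee_pos: [0.4403, -0.0899, 0.2167]
eef_rot: [-0.001, -0.112, 0.994, 0.001]
ft_force: [0.3, -0.1, -3.1]
width: 0.062
```

```bash
cat > m4.py <<'E'
from h import *
st=get_state(); a=snapshot("scene"); p=np.array(st["ee_pos"]); print(p.round(4),st["width"],np.round(st["ft_force"],1))
P=cloud(a); m=np.hypot(P[...,0]-p[0],P[...,1]-p[1])<.05
hsv=cv2.cvtColor(a["frame"],cv2.COLOR_RGB2HSV); w=m&(hsv[...,2]>90)&(hsv[...,1]<60)&(P[...,2]>p[2]-.07)&(P[...,2]<p[2]+.06)
Q=P[w]; print(len(Q),Q.min(0).round(4),Q.max(0).round(4),"z pct",np.percentile(Q[:,2],[1,5,50,95,99]).round(4))
# shift above the peg: cup axis at tip, tilt 9 deg towards lean
l=np.array([-.974,-.225,0]); th=np.radians(9); ax=np.sin(th)*l+np.cos(th)*np.array([0,0,1])
tip=np.array([.4985,.2935,.134])  # tip sphere centre about
for h in(.11,.08,0): print(h,tomove(st,tip+[0,0,.006]-ax*(.086-.042)+ax*h,-ax,[-.225,.974,0]))
v,u=np.argwhere(w).mean(0).astype(int); save("lift",cv2.resize(a["frame"][max(v-100,0):v+100,max(u-130,0):u+130],None,fx=2.5,fy=2.5))
E
python3 m4.py
```

```text
[ 0.4403 -0.0899  0.2167] 0.062043645809429636 [ 0.3 -0.1 -3.1]
1531 [ 0.4082 -0.1304  0.1748] [ 0.4729 -0.0437  0.2764] z pct [0.1779 0.1844 0.256  0.2682 0.2693]
0.11 (array([-0.1317,  0.3608,  0.0117]), array([ 0.011, -1.519, -0.027]))
0.08 (array([-0.1365,  0.3607,  0.0414]), array([ 0.011, -1.519, -0.027]))
0 (array([-0.1492,  0.3607,  0.1204]), array([ 0.011, -1.519, -0.027]))
```

View pics/lift.png

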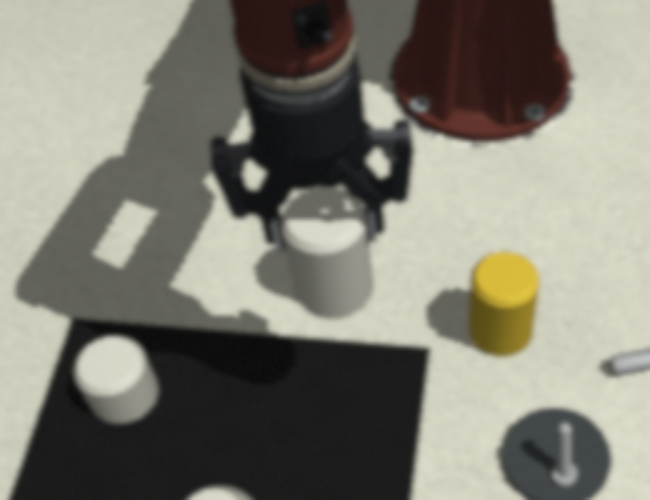

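Lift view: the cup is held straight between the fingers, its mouth at 0.175 and top at 0.267 as expected. Traversing to above the peg with a 9° tilt towards the lean.

Request:
drive_tool(
  commands="-0.01 0.03 -0.01 0 0 0 0.055;-0.03 0.075 -0.01 0 0 0 0.055;-0.045 0.12 -0.01 0 -0.3 0 0.055;-0.06 0.165 -0.01 0 -0.6 0 0.055;-0.08 0.21 -0.01 0 -0.9 0 0.055;-0.095 0.255 -0.01 0 -1.2 0 0.055;-0.11 0.3 -0.005 0 -1.5 0 0.055;-0.12 0.335 0 0 -1.5 0 0.055;-0.13 0.355 0 0 -1.5 0 0.055;-0.131 0.361 0.005 0 -1.5 0 0.055;-0.131 0.361 0.005 0 -1.5 0 0.055;-0.131 0.361 0.005 0 -1.5 0 0.055",
)

```text
t: 6.32
ee_pos: [0.4883, 0.2897, 0.2124]
eef_rot: [0.077, -0.111, 0.991, 0.008]
ft_force: [0.7, 0.5, -1.9]
width: 0.0623
```

```bash
cat > m5.py <<'E'
from h import *
import sys
st=get_state(); a=snapshot("scene"); b=snapshot("top"); p=np.array(st["ee_pos"]); R,_=pose(st); print(p.round(4),"tool z",R[:,2].round(3),st["width"],np.round(st["ft_force"],1))
ax=-R[:,2]; F=p+ax*(.086-.042); M=p-ax*.042; print("predicted floor",F.round(4),"mouth",M.round(4),"top",(F+ax*.006).round(4))
for n,s in(("scene",a),("top",b)):
    P=cloud(s); hsv=cv2.cvtColor(s["frame"],cv2.COLOR_RGB2HSV)
    d=P-p; h=d@ax; r=np.linalg.norm(d-h[...,None]*ax,axis=-1)
    w=(r<.05)&(hsv[...,1]<60)&(hsv[...,2]>70)&(h>-.05)&(h<.06); Q=P[w]
    print(n,len(Q),"axial extent",np.percentile(h[w],[1,50,99]).round(4) if len(Q) else 0)
    q=P[(np.hypot(P[...,0]-.4985,P[...,1]-.2935)<.06)&(P[...,2]>.03)&(h<-.05)]
    if len(q): c=q.mean(0); print("  rod top seen",q[:,2].max().round(4),q[q[:,2]>q[:,2].max()-.006].mean(0).round(4))
    A,c=extr(s); X=(F-c)@A; f,cx,cy=cam(s); u,v=int(X[0]/X[2]*f+cx),int(X[1]/X[2]*f+cy)
    im=s["frame"][max(v-60,0):v+100,max(u-80,0):u+80]
    im=cv2.resize(im,(400,400)); both=im if n=="scene" else np.hstack([both,im])
save(sys.argv[1],both)
l=np.array([-.974,-.225,0]); th=np.radians(9); ax=np.sin(th)*l+np.cos(th)*np.array([0,0,1])
for h in(.06,.01,0): print(h,tomove(st,np.array([.4985,.2935,.140])-ax*(.086-.042)+ax*h,-ax,[-.225,.974,0]))
E
python3 m5.py above
```

```text
[0.4883 0.2897 0.2124] tool z [ 0.151  0.034 -0.988] 0.06226930127482439 [ 0.7  0.5 -1.9]
predicted floor [0.4817 0.2882 0.2558] mouth [0.4947 0.2911 0.1709] top [0.4808 0.288  0.2618]
scene 1814 axial extent [-0.0392  0.0311  0.0554]
  rod top seen 0.1415 [0.5018 0.2929 0.1383]
top 153 axial extent [-0.0098  0.0482  0.0533]
0.06 (array([0.0006, 0.0015, 0.0572]), array([-0.013, -0.017, -0.033]))
0.01 (array([0.0005, 0.0015, 0.1072]), array([-0.013, -0.017, -0.033]))
0 (array([0.0005, 0.0016, 0.1172]), array([-0.013, -0.017, -0.033]))
```

View pics/above.png

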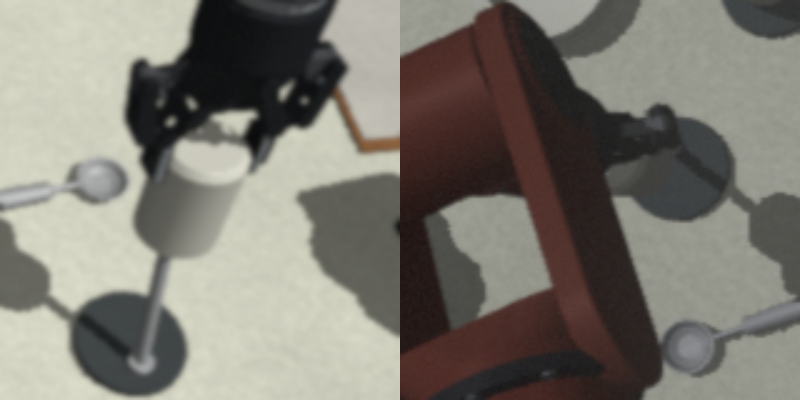

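The view shows the cup over the peg, with the rod heading up into its mouth at (165,258) left panel. The predicted mouth centre is within 5 mm of the tip, and the clearance is 22 mm. Lowering along the axis.

Request:
drive_tool(
  commands="0.0005 0.0015 0.015 0 0 0 0.055;0.0005 0.0015 0.03 0 0 0 0.055;0.0005 0.0015 0.045 0 0 0 0.055;0.0005 0.0015 0.06 0 0 0 0.055;0.0005 0.0015 0.07 0 0 0 0.055;0.0005 0.0015 0.08 0 0 0 0.055;0.0005 0.0015 0.09 0 0 0 0.055;0.0005 0.0015 0.1 0 0 0 0.055;0.0005 0.0015 0.107 0 0 0 0.055;0.0005 0.0015 0.107 0 0 0 0.055;0.0005 0.0015 0.107 0 0 0 0.055;0.0005 0.0015 0.107 0 0 0 0.055",
)

```text
t: 7.92
ee_pos: [0.5048, 0.2961, 0.1082]
eef_rot: [0.078, -0.112, 0.991, 0.009]
ft_force: [-0.1, -0.6, -1.9]
width: 0.0624
```

Request:
drive_tool(
  commands="0 0 0.003 0 0 0 0.055;0 0 0.006 0 0 0 0.055;0 0 0.008 0 0 0 0.055;0 0 0.009 0 0 0 0.055;0 0 0.009 0 0 0 0.055;0 0 0.009 0 0 0 0.055",
)

```text
t: 8.68
ee_pos: [0.5058, 0.2963, 0.0988]
eef_rot: [0.078, -0.112, 0.991, 0.009]
ft_force: [-0.1, -0.4, -2.6]
width: 0.0619
```

Request:
drive_tool(
  commands="0 0 0.001 0 0 0 0.055;0 0 0.002 0 0 0 0.055;0 0 0.002 0 0 0 0.055",
)

```text
t: 9.05
ee_pos: [0.5061, 0.2964, 0.0968]
eef_rot: [0.078, -0.112, 0.991, 0.009]
ft_force: [0.4, -0.7, -1.2]
width: 0.062
```

Request:
drive_tool(
  commands="0 0 0.001 0 0 0 0.055;0 0 0.002 0 0 0 0.055;0 0 0.002 0 0 0 0.055",
)

```text
t: 9.43
ee_pos: [0.5064, 0.2964, 0.0964]
eef_rot: [0.078, -0.112, 0.991, 0.009]
ft_force: [-5.9, -3.0, 7.7]
width: 0.0622
```

Contact on the peg tip: about 10 N upward, with the predicted floor height at 0.140, as it should be. Relieving slightly, then opening slowly.

Request:
drive_tool(
  commands="0 0 -0.001 0 0 0 0.055;0 0 -0.001 0 0 0 0.055;0 0 -0.001 0 0 0 0.062;0 0 -0.001 0 0 0 0.063;0 0 -0.001 0 0 0 0.064;0 0 -0.001 0 0 0 0.065;0 0 -0.001 0 0 0 0.066;0 0 -0.001 0 0 0 0.067;0 0 -0.001 0 0 0 0.068;0 0 -0.001 0 0 0 0.069;0 0 -0.001 0 0 0 0.07;0 0 -0.001 0 0 0 0.07;0 0 -0.001 0 0 0 0.07;0 0 -0.001 0 0 0 0.07",
)

```text
t: 11.18
ee_pos: [0.5062, 0.2963, 0.0957]
eef_rot: [0.078, -0.112, 0.991, 0.009]
ft_force: [0.9, -0.6, 0.3]
width: 0.0699
```

```bash
python3 m5.py rel
```

```text
[0.5062 0.2963 0.0957] tool z [ 0.153  0.035 -0.988] 0.06991551606696408 [ 0.9 -0.6  0.3]
predicted floor [0.4995 0.2948 0.1392] mouth [0.5126 0.2978 0.0542] top [0.4986 0.2946 0.1451]
scene 1315 axial extent [-0.0398  0.0387  0.0562]
  rod top seen 0.0481 [0.5306 0.302  0.0456]
top 75 axial extent [-0.0079  0.0504  0.0558]
0.06 (array([ 0.0011, -0.0011, -0.061 ]), array([-0.004,  0.001, -0.026]))
0.01 (array([ 0.0011, -0.001 , -0.011 ]), array([-0.004,  0.001, -0.026]))
0 (array([ 0.0011, -0.001 , -0.001 ]), array([-0.004,  0.001, -0.026]))
```

View pics/rel.png

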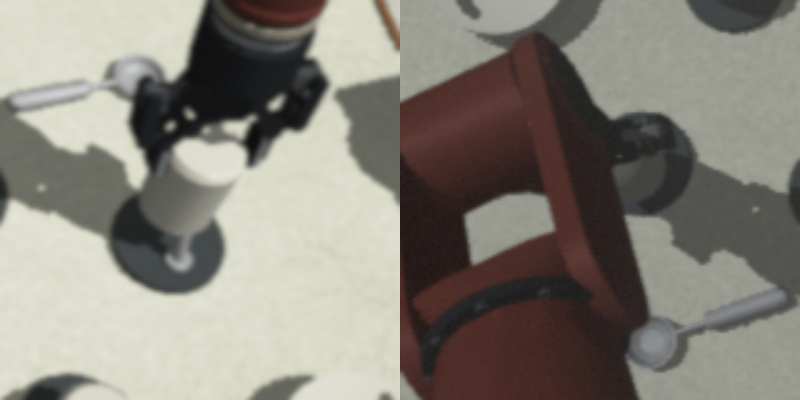

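The cup hangs on the peg with the fingers loose (wrist force about 0). Opening fully and withdrawing along the tool axis.

Request:
drive_tool(
  commands="0 0 0 0 0 0 0.074;0 0 0 0 0 0 0.078;0 0 0 0 0 0 0.082;0 0 0 0 0 0 0.0854;0 0 0 0 0 0 0.0854;0 0 0 0 0 0 0.0854;0 0 -0.01 0 0 0 0.0854;0 0 -0.02 0 0 0 0.0854;0 0 -0.03 0 0 0 0.0854;0 0 -0.04 0 0 0 0.0854;0 0 -0.055 0 0 0 0.0854;0 0 -0.075 0 0 0 0.0854;0 0 -0.1 0 0 0 0.0854;0 0 -0.13 0 0 0 0.0854;0 0 -0.15 0 0 0 0.0854;0 0 -0.15 0 0 0 0.0854;0 0 -0.15 0 0 0 0.0854",
)

```text
t: 13.4
ee_pos: [0.4828, 0.2909, 0.2432]
eef_rot: [0.078, -0.112, 0.991, 0.009]
ft_force: [0.4, -0.2, 0.0]
width: 0.0854
```

```bash
cat > m6.py <<'E'
from h import *
st=get_state(); a=snapshot("scene"); a2=snapshot("scene"); print(st["t"],np.round(st["ee_pos"],3),np.round(st["ft_force"],1),"frame diff",np.abs(a["frame"].astype(int)-a2["frame"]).max())
P=cloud(a); hsv=cv2.cvtColor(a["frame"],cv2.COLOR_RGB2HSV)
w=(np.hypot(P[...,0]-.505,P[...,1]-.295)<.065)&(P[...,2]>.04)&(P[...,2]<.17)&(hsv[...,1]<70)&(hsv[...,2]>70)
Q=P[w]; print(len(Q),"z pct",np.percentile(Q[:,2],[1,50,99]).round(4))
T=Q[Q[:,2]>.138]                      # closed end: plane fit
c=T.mean(0); n=np.linalg.svd(T-c)[2][2]; k=np.abs((T-c)@n)<.003; T=T[k]; c=T.mean(0); n=np.linalg.svd(T-c)[2][2]; n*=np.sign(n[2])
ce,r=cv2.minEnclosingCircle(T[:,:2].astype(np.float32)); print("top",len(T),c.round(4),"circle",np.round(ce,4),round(r,4),"tilt",np.degrees(np.arccos(n[2])).round(1),n.round(3))
F=np.array([*ce,c[2]])-.006*n; print("floor",F.round(4),"mouth",(F-.086*n).round(4),"tip in cup: axial",((np.array([.4985,.2935,.14])-F)@n).round(4),"dist",np.linalg.norm(np.array([.4985,.2935,.14])-F).round(4))
v,u=np.argwhere(w).mean(0).astype(int); save("end",cv2.resize(a["frame"][v-70:v+70,u-90:u+90],None,fx=4,fy=4))
E
python3 m6.py
```

```text
13.4 [0.483 0.291 0.243] [ 0.4 -0.2  0. ] frame diff 33
1425 z pct [0.0481 0.1387 0.1489]
top 606 [0.5008 0.2944 0.1458] circle [0.5    0.2943] 0.0315 tilt 0.5 [ 0.004 -0.008  1.   ]
floor [0.5    0.2944 0.1398] mouth [0.4997 0.295  0.0538] tip in cup: axial 0.0002 dist 0.0017
```

View pics/end.png

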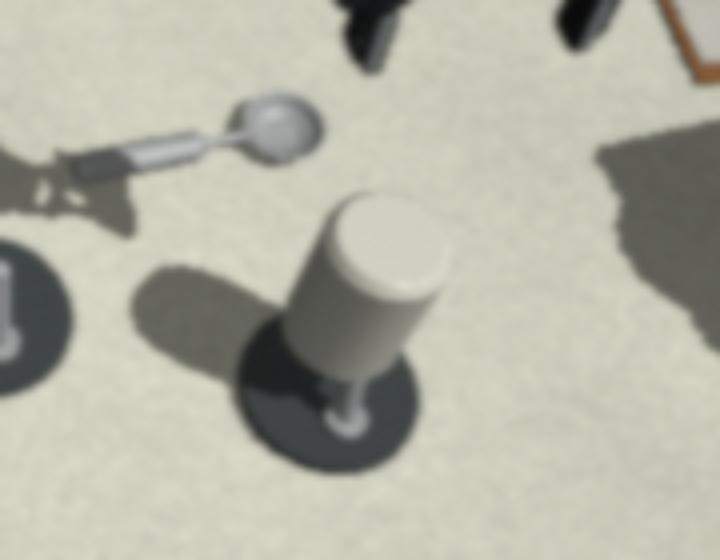

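The cup hangs closed end up on the tall peg, clear of the gripper. I'll wait about 2 s so any sway dies out, then check stillness numerically before handing in.

Request:
drive_tool(
  commands="0 0 -0.01 0 0 0 0.0854;0 0 -0.02 0 0 0 0.0854;0 0 -0.02 0 0 0 0.0854;0 0 -0.02 0 0 0 0.0854;0 0 -0.02 0 0 0 0.0854;0 0 -0.02 0 0 0 0.0854;0 0 -0.02 0 0 0 0.0854;0 0 -0.02 0 0 0 0.0854;0 0 -0.02 0 0 0 0.0854;0 0 -0.02 0 0 0 0.0854;0 0 -0.02 0 0 0 0.0854;0 0 -0.02 0 0 0 0.0854;0 0 -0.02 0 0 0 0.0854;0 0 -0.02 0 0 0 0.0854;0 0 -0.02 0 0 0 0.0854;0 0 -0.02 0 0 0 0.0854",
)

```text
t: 15.5
ee_pos: [0.4803, 0.2904, 0.2636]
eef_rot: [0.078, -0.112, 0.991, 0.009]
ft_force: [-0.1, -0.3, -0.0]
width: 0.0852
```

```bash
python3 m6.py; python3 - <<'E'
from h import *
f=[snapshot("scene")["frame"].astype(int) for _ in range(12)]
box=f[0][180:300,350:430]; emp=lambda x:x[100:160,380:440]
for i in(1,4,8,11): 
    print(i,"cup",np.abs(f[i][180:300,350:430]-box).mean().round(2),"table",np.abs(f[i][20:80,330:430]-f[0][20:80,330:430]).mean().round(2))
g=[x[180:300,350:430].astype(np.float32).mean(2) for x in f]
print([np.round(cv2.phaseCorrelate(g[0],x)[0],2).tolist() for x in g[1::3]])
print(get_state()["t"])
E
```

```text
15.5 [0.48  0.29  0.264] [-0.1 -0.3 -0. ] frame diff 8
1418 z pct [0.0472 0.1385 0.149 ]
top 605 [0.5012 0.2943 0.1459] circle [0.5006 0.2946] 0.0311 tilt 0.4 [-0.004 -0.006  1.   ]
floor [0.5006 0.2946 0.1399] mouth [0.501  0.2951 0.0539] tip in cup: axial 0.0002 dist 0.0024
1 cup 0.4 table 0.39
4 cup 0.39 table 0.39
8 cup 0.39 table 0.38
11 cup 0.39 table 0.39
[[0.01, -0.01], [-0.01, -0.01], [0.01, -0.0], [-0.0, -0.0]]
16.2
```

Image change at the cup matches sensor noise on the table, so the cup is still.

```bash
python3 -c "from rig import finish_job; print(finish_job())"
```

```text
the job is handed in; nothing more can be done
None
```

The tall white cup is hanging on the taller leaning peg, closed end up and still. The job was handed in at about 16 s of the 35 s limit; no verdict was reported.

**What I did:** I gripped the cup, carried it over the peg with a 9° tilt towards the rod's lean and lowered it onto the tip. Contact was about 10 N. I then eased off, opened the fingers slowly and withdrew along the tool axis.

**Last checks:**
- **Position:** the cup's floor is at z = 0.140 m, about 2 mm from the tip (2 mm is also the camera calibration's accuracy). The mouth is at z = 0.054 m.
- **Tilt:** the closed end fits a plane about 0.5° off vertical. I had expected about 4° from contact with the rod; both are far inside the 28° limit.
- **Stillness:** over about 0.6 s the picture changed no more at the cup than on the bare table. An earlier picture pair, taken right after I withdrew, showed a larger change, which had gone after a 2 s wait.
- **Clearance:** the gripper is over 100 mm above the cup and the wrist force is about 0.

No check failed.

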